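Turn the cup in the purple turnover holder mouth-up

TASK

Both aluminium cups sit mouth-down in their turnover holders. Swing the cup in the purple frame gently over to the other side of its holder until it rests fully home there, mouth-up, then let go; leave the cup in the black frame as it is.

Things in the scene. Friction and masses are not known exactly. Their poses are not given: they have to be found in the camera images.
- swing_purple (a joint): angle (rad) of the purple swing frame that carries an aluminium cup, 56 mm across and 64 mm tall: 0 = cup mouth-down in its first seat (start), 3.14 (half a turn, the stop) = cup mouth-up in the seat on the other side of the axle. About 2 N at the bar lifts it; past the top it falls freely if let go. Gently means slower than 2.5 rad/s.
- purple_bar (a point): middle of the round yellow grip bar at the outer end of the purple frame: 12 mm thick, level, parallel to the axle, 68 mm free length between two 6 mm side arms. It lies 145 mm from the axle and 40 mm above the bench at both ends of the swing; 59 mm free between bar and cup. It may turn in the fingers as the frame swings.
- purple_hinge (a point): middle of the axle of the purple frame, 40 mm above the bench, on a fixed dark steel base plate 190 x 100 mm. x points level from axle to the bar as it lies at the start, y along the axle, z up. The bar swings up and over in the plane of x and z to the far side (-x).
- swing_black (a joint): angle (rad) of the equal frame with black arms and black band round its cup; 0 = mouth-down, as it starts and must stay.

How it is judged:
By the outcome, as a careful person would: the job done as asked, in the order asked, and still so for the second after the job is handed in, with the robot touching nothing.
It also fails if it takes over 40 s, if anything falls off the work surface, if the arm or the gripper's body presses on something with over 40 N, if the wrist force passes 120 N, or if a joint passes its speed limit or range.

ROBOT

A 6-joint arm with a two-finger parallel gripper is mounted at the origin on the work surface. World frame = base frame: x ahead of the robot, y to its left, z up, the work surface at z = 0. Lengths are in m, angles in degrees, forces in N, time in s.
With the tool pointing down it reaches from about 0.4 to 0.825 m from the base axis. Payload 7 kg.
Tool frame: the origin (TCP) lies at the very end of the fingers, on their centre line; the grasp point (between the pads) lies behind it (r.grasp_offset is the z of the grasp point in the tool frame, in m); z points along the fingers, y is the direction in which the jaws open and shut (so a half turn about z gives the same grasp; the last joint's range is limited). The gripper opens to 88 mm and grips with 3 to 60 N. Pads are 19 mm wide; open, the fingers measure 130 mm over their backs; the gripper's body (78 mm by 193 mm) begins 47 mm behind the grasp point.
Start: joints at [-56.201, 20.546, 0.682, 0, -70.136, -16.507], TCP at [0.201, -0.644, 0.227] pointing down, gripper open.
Joint ranges: [-176.03, 176.03], [-82.01, 121.73], [-58.28, 71.71], [-173.87, 95.51], [-174.79, -0.11], [-173.66, 173.66]. Speed limits (degrees/s): [136.94, 136.94, 172.46, 180, 180, 180].

INTERFACE

Orientations are given as [roll, pitch, yaw] about the fixed x, y, z axes, in that order (R = Rz(yaw) Ry(pitch) Rx(roll)).
In Python, from plant import r gives the robot as it stands. The module is installed in compiled form; this text tells all that it offers.
- The arm moves only by the tool servo_tool, never from a script. Its argument "targets" is a list of rows, each an object of numbers: "dx", "dy", "dz": the shift along the world's x, y, z in cm; "spin": the turn about the world's z in rad; "grip": the opening in per cent of the stroke, from 0 (shut) to 100 (fully open). A call has exactly 10 rows; each row is the pose to reach, as a shift and turn from the pose commanded when the call began; what a row does not reach only later rows make up. A row lasts 1/12 s, in which the tool goes at most 41.7 mm and 7.16 degrees, less where a joint would pass 70% of its speed; a pose out of reach is approached as far as the arm can. A call with a gripper value outside its range is refused whole. The fingers move at their own pace and stop on an object; "squeeze" is the grip in N (left out, the last holds). Time passes only in rows, so rows that repeat a pose let the fingers close, or fill a call up. It gives the time, the measured TCP pose, the force and the opening at its end, in the units of the state.
- r.get_state(): the state, without advancing time (a new reading comes with each control period).
- r.capture(name): name is "scene" or "top" or "wrist"; returns the picture (480x640x3 uint8, blue, green, red); there is no depth.
- r.get_calibration(name): a dict with "K" (3x3 intrinsics, pixels), "extrinsics" (4x4, takes a point from camera to world coordinates). Camera axes: x right, y down, z forward; pixel columns grow to the right and rows downward; lengths in m; the calibration is good to about 2 mm. The wrist camera is an equidistant fisheye: a pixel r from the principal point sees the ray r / f radians off the axis. A picture is of the moment at which its call begins: read the wrist's pose just before it. get_calibration takes no time and is no camera call; for the wrist camera it gives the pose at the moment of the call.
- r.close_job(): hands the job in, once; it reports no verdict.
Trained networks look in the newest picture that a camera, given by its name, has taken for a name from the list of things; names that differ only in an ending like _2 or _b are one class to them, and where a whole thing is asked for, a point or a joint stands for the part that bears it (a point fixed in the world has none). Each returns a list of dicts, best first, with "p" (0 to 1); they miss things now and then, are a little off and sometimes report something else, mostly with a low value. They report only what shows in the picture. A call takes as long as a camera call.
- r.cut_out(name, camera): "mask" (480x640 bool, what is visible of it) and "extent" ([left, top, right, bottom] in pixels, round what is visible of it).
The state is a dict: "time_s": time; "joints": joint angles; "qd": joint speeds; "joint_torque": joint torques, N m; "tcp_pos": TCP position; "eef_rot": TCP orientation; "contact_force": force on the tool from outside, world axes, zero at the start; "moment": the same for the moment, N m; "gripper_width": finger opening in m.
Only numpy, scipy, OpenCV 4.12 (cv2) and the standard library are available. Lean on these libraries where they do the work, as an engineer would, in place of code of your own. Each camera call takes 0.05 s, during which the arm holds its last target. There are 200 camera calls.

## Working session

There is one attempt and no reset: what is moved stays moved. The work goes in short steps, Python scripts to look and compute and a tool call to move; the robot and the scene stay as the last step left them, time stands still between calls to the robot, and variables do not carry over. Pictures are saved under pics/ and viewed, about 8 in all and at most 12, crops included, and the job is handed in when it is done.

Besides the shell and the picture viewer there is one more tool, called after ">>>" by a JSON object that holds its "fn" and its "kwargs". servo_tool: Moves the arm, as the interface text tells. Its arguments: {"type":"object","properties":{"targets":{"type":"array"},"squeeze":{"type":"number"}},"required":["targets"]}

```bash
mkdir -p pics; ls; python3 - <<'E'
from plant import r
import cv2,numpy as np
s=r.get_state();print(s['time_s'],s['tcp_pos'],s['eef_rot'],s['gripper_width'],r.grasp_offset)
for c in['scene','top']:
    im=r.capture(c);cv2.imwrite(f'pics/{c}1.png',im)
    k=r.get_calibration(c);print(np.round(k['K'],1).tolist(),np.round(k['extrinsics'],3).tolist())
    for n in['purple_bar','swing_purple','swing_black']:
        for d in r.cut_out(n,c)[:3]:print(c,n,round(d['p'],2),d['extent'],d['mask'].sum())
E
```

```text
pics
0.0 [ 0.20045724 -0.64405732  0.22562189] [ 1.79906077e+02 -7.97722967e-03 -1.62717400e+02] 0.08725131561426408 -0.0188
[[522.9, 0.0, 319.9], [0.0, 522.9, 245.6], [0.0, 0.0, 1.0]] [[-0.173, 0.852, -0.494, 0.895], [0.985, 0.155, -0.077, 0.119], [0.011, -0.5, -0.866, 0.645], [0.0, 0.0, 0.0, 1.0]]
scene purple_bar 0.79 [306.8, 171.4, 424.7, 231.7] 3686
scene swing_purple 0.57 [306.7, 165.4, 424.4, 229.3] 3989
scene swing_black 0.95 [272.1, 295.9, 411.8, 382.3] 5241
[[548.9, 0.0, 327.9], [0.0, 548.9, 243.7], [0.0, 0.0, 1.0]] [[-0.001, -0.997, 0.074, 0.521], [-1.0, 0.001, 0.0, 0.063], [-0.001, -0.074, -0.997, 0.733], [0.0, 0.0, 0.0, 1.0]]
top purple_bar 0.85 [222.5, 292.9, 347.7, 368.6] 4255
top swing_purple 0.7 [221.7, 296.3, 346.0, 368.7] 4406
top swing_black 0.61 [221.6, 132.8, 346.2, 210.6] 4803
```

View pics/top1.png

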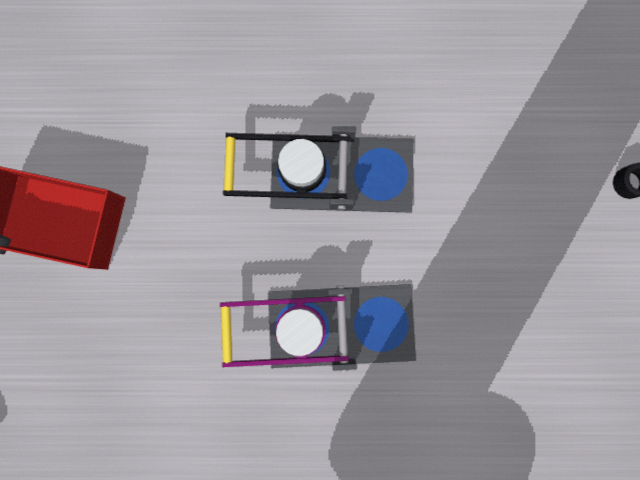

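View pics/scene1.png

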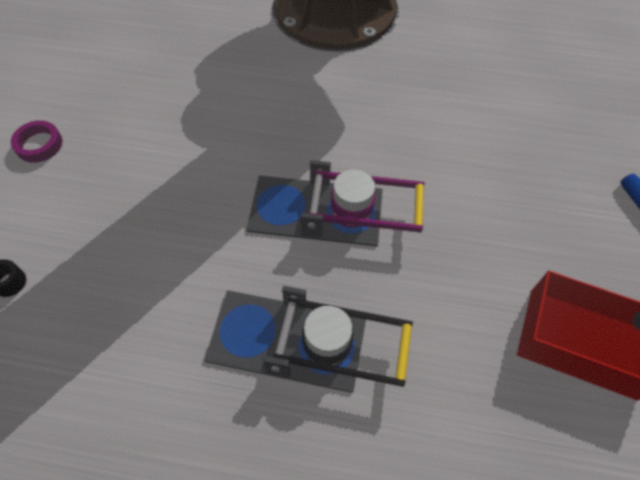

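The top view shows the purple frame with its yellow bar at about (226,334) and its axle at about (343,329). The black frame is at rows 135–205. In the scene view the purple bar is at (419,205) and the axle at (316,195). Next I'll measure the bar and axle.

```bash
cat > h.py <<'E'
from plant import r
import cv2,numpy as np
def ray(c,px,z):
    k=r.get_calibration(c);E=k['extrinsics'];d=E[:3,:3]@np.linalg.solve(k['K'],[*px,1]);o=E[:3,3]
    return o+d*(z-o[2])/d[2]
def yellow(im,box):
    x0,y0,x1,y1=box;h=cv2.cvtColor(im,cv2.COLOR_BGR2HSV);m=cv2.inRange(h,(20,120,80),(35,255,255))
    k=np.zeros_like(m);k[y0:y1,x0:x1]=m[y0:y1,x0:x1];return k
def steel(im,box):
    x0,y0,x1,y1=box;h=cv2.cvtColor(im,cv2.COLOR_BGR2HSV);m=cv2.inRange(h,(0,0,110),(179,40,200))
    k=np.zeros_like(m);k[y0:y1,x0:x1]=m[y0:y1,x0:x1];return k
def rect(m):
    n,l,s,c=cv2.connectedComponentsWithStats(m);i=1+s[1:,4].argmax()
    p=cv2.minAreaRect(np.argwhere(l==i)[:,::-1].astype(np.float32));return c[i],p
E
python3 - <<'E'
from h import *
for c,b,a in[('top',(205,290,250,380),(337,302,349,355)),('scene',(400,170,440,240),(306,178,325,214))]:
    im=cv2.imread(f'pics/{c}1.png')
    for n,m in(('bar',yellow(im,b)),('axle',steel(im,a))):
        ct,p=rect(m);print(c,n,ct.round(1),np.round(p[0],1),np.round(p[1],1),round(p[2],1),ray(c,ct,.042).round(4))
        q=cv2.boxPoints(p);e=sorted([((q[i]+q[(i+1)%4])/2,np.linalg.norm(q[i]-q[(i+1)%4])) for i in range(4)],key=lambda t:t[1])[:2]
        w=[ray(c,t[0],.042) for t in e];d=w[0]-w[1];print('  len',np.linalg.norm(d).round(4),'ang',np.degrees(np.arctan2(d[1],d[0])).round(1),'mid',((w[0]+w[1])/2).round(4))
E
```

```text
top bar [226.  334.2] [226.  334.4] [55.2  8.9] 87.6 [0.4592 0.1902 0.042 ]
  len 0.0683 ang 3.1 mid [0.4591 0.1902 0.042 ]
top axle [341.5 327.6] [341.5 328. ] [52.4  7.5] 87.2 [0.4672 0.046  0.042 ]
  len 0.0648 ang 2.6 mid [0.4668 0.0461 0.042 ]
scene bar [418.7 204.1] [418.7 203.5] [ 7.5 39.1] 1.9 [0.4603 0.1895 0.042 ]
  len 0.0668 ang -177.0 mid [0.4586 0.1894 0.042 ]
scene axle [315.9 195.4] [316. 195.] [ 4.9 34.9] 9.5 [0.4715 0.0454 0.042 ]
  len 0.0599 ang -177.6 mid [0.4703 0.0454 0.042 ]
```

>>> {"fn": "servo_tool", "kwargs": {"targets": [{"dx":2.3,"dy":2.7,"dz":0,"spin":-0.025,"grip":60},{"dx":4.6,"dy":5.4,"dz":0,"spin":-0.05,"grip":60},{"dx":6.9,"dy":8.1,"dz":0,"spin":-0.075,"grip":60},{"dx":9.2,"dy":10.8,"dz":0,"spin":-0.1,"grip":60},{"dx":11.5,"dy":13.5,"dz":0,"spin":-0.125,"grip":60},{"dx":13.8,"dy":16.2,"dz":0,"spin":-0.15,"grip":60},{"dx":16.1,"dy":18.9,"dz":0,"spin":-0.175,"grip":60},{"dx":18.4,"dy":21.6,"dz":0,"spin":-0.2,"grip":60},{"dx":20.7,"dy":24.3,"dz":0,"spin":-0.225,"grip":60},{"dx":23,"dy":27,"dz":0,"spin":-0.25,"grip":60}]}}

```text
time_s: 1.23
tcp_pos: [0.4315, -0.373, 0.2269]
eef_rot: [-180.0, 0.0, -177.1]
contact_force: [0.6, -0.4, 0.1]
gripper_width: 0.0525
```

>>> {"fn": "servo_tool", "kwargs": {"targets": [{"dx":0.5,"dy":3},{"dx":1,"dy":6},{"dx":1.5,"dy":9},{"dx":2,"dy":12},{"dx":2.5,"dy":15},{"dx":2.8,"dy":18},{"dx":2.8,"dy":21},{"dx":2.8,"dy":24},{"dx":2.8,"dy":27},{"dx":2.8,"dy":30}]}}

```text
validation failed for argument at $.ta...
```

>>> {"fn": "servo_tool", "kwargs": {"targets": [{"dy":3.5},{"dy":7},{"dy":10.5},{"dy":14},{"dy":17.5},{"dy":21},{"dy":24},{"dy":26.3},{"dy":26.3,"dz":-3},{"dy":26.3,"dz":-6}]}}

```text
validation failed for argument at $.ta...
```

>>> {"fn": "servo_tool", "kwargs": {"targets": [{"dx":0.5,"dy":3,"dz":0,"spin":0,"grip":60},{"dx":1,"dy":6,"dz":0,"spin":0,"grip":60},{"dx":1.5,"dy":9,"dz":0,"spin":0,"grip":60},{"dx":2,"dy":12,"dz":0,"spin":0,"grip":60},{"dx":2.5,"dy":15,"dz":0,"spin":0,"grip":60},{"dx":2.8,"dy":18,"dz":0,"spin":0,"grip":60},{"dx":2.8,"dy":21,"dz":0,"spin":0,"grip":60},{"dx":2.8,"dy":24,"dz":0,"spin":0,"grip":60},{"dx":2.8,"dy":27,"dz":0,"spin":0,"grip":60},{"dx":2.8,"dy":30,"dz":0,"spin":0,"grip":60}]}}

```text
time_s: 2.07
tcp_pos: [0.4584, -0.073, 0.2268]
eef_rot: [180.0, 0.0, -177.0]
contact_force: [0.8, -0.8, -0.1]
gripper_width: 0.0526
```

>>> {"fn": "servo_tool", "kwargs": {"targets": [{"dx":0,"dy":3.5,"dz":0,"spin":0,"grip":60},{"dx":0,"dy":7,"dz":0,"spin":0,"grip":60},{"dx":0,"dy":10.5,"dz":0,"spin":0,"grip":60},{"dx":0,"dy":14,"dz":0,"spin":0,"grip":60},{"dx":0,"dy":17.5,"dz":0,"spin":0,"grip":60},{"dx":0,"dy":21,"dz":0,"spin":0,"grip":60},{"dx":0,"dy":24,"dz":0,"spin":0,"grip":60},{"dx":0,"dy":26.3,"dz":0,"spin":0,"grip":60},{"dx":0,"dy":26.3,"dz":-3,"spin":0,"grip":60},{"dx":0,"dy":26.3,"dz":-6,"spin":0,"grip":60}]}}

```text
time_s: 2.9
tcp_pos: [0.4595, 0.191, 0.1673]
eef_rot: [179.8, 0.2, -176.9]
contact_force: [-0.9, -0.6, -1.4]
gripper_width: 0.0527
```

```bash
python3 - <<'E'
from h import *
s=r.get_state();print(s['tcp_pos'].round(4),s['eef_rot'].round(2))
k=r.get_calibration('wrist');im=r.capture('wrist');cv2.imwrite('pics/w1.png',im)
K=k['K'];E=k['extrinsics'];h=cv2.cvtColor(im,cv2.COLOR_BGR2HSV);m=cv2.inRange(h,(20,120,80),(35,255,255))
n,l,st,c=cv2.connectedComponentsWithStats(m)
for i in range(1,n):
    if st[i,4]<80:continue
    d=(c[i]-K[:2,2])/K[0,0];t=np.linalg.norm(d);v=np.r_[d/t*np.sin(t),np.cos(t)];w=E[:3,:3]@v;o=E[:3,3]
    print(st[i],c[i].round(1),(o+w*(.042-o[2])/w[2]).round(4))
E
```

```text
[0.4595 0.191  0.1673] [ 179.83    0.21 -176.89]
[ 313  185   14   86 1148] [319.3 226.3] [0.4596 0.1914 0.042 ]
[186 281  11  57 215] [190.8 310.1] [0.5412 0.0824 0.042 ]
[497 338  69  18 367] [531.6 346.6] [0.5722 0.413  0.042 ]
[446 346  51  15 258] [474.6 353.5] [0.5762 0.3468 0.042 ]
```

View pics/w1.png

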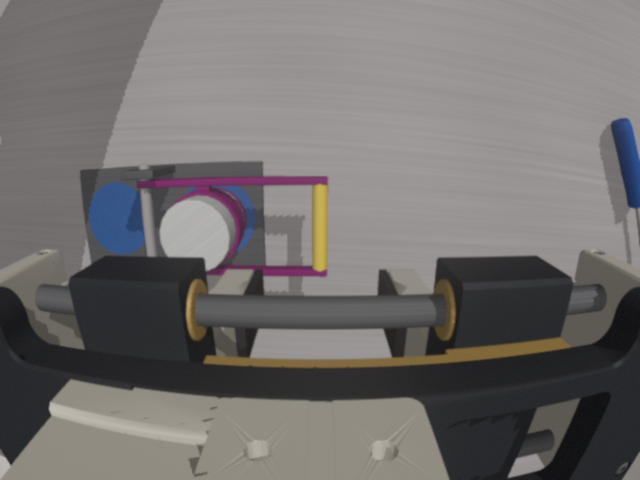

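The wrist picture shows the bar at (319,226), midway between the fingers at columns 240 and 400. It gives (0.460, 0.191), which agrees with the other cameras. I'll descend and then grip.

>>> {"fn": "servo_tool", "kwargs": {"targets": [{"dx":0,"dy":0,"dz":-2,"spin":0,"grip":60},{"dx":0,"dy":0,"dz":-4,"spin":0,"grip":60},{"dx":0,"dy":0,"dz":-6,"spin":0,"grip":60},{"dx":0,"dy":0,"dz":-8,"spin":0,"grip":60},{"dx":0,"dy":0,"dz":-10,"spin":0,"grip":60},{"dx":0,"dy":0,"dz":-11.5,"spin":0,"grip":60},{"dx":0,"dy":0,"dz":-13,"spin":0,"grip":60},{"dx":0,"dy":0,"dz":-14,"spin":0,"grip":60},{"dx":0,"dy":0,"dz":-14.6,"spin":0,"grip":60},{"dx":0,"dy":0,"dz":-14.6,"spin":0,"grip":60}]}}

```text
time_s: 3.78
tcp_pos: [0.4584, 0.1881, 0.02]
eef_rot: [-179.9, -0.1, -177.0]
contact_force: [-0.7, -0.0, 0.8]
gripper_width: 0.0525
```

>>> {"fn": "servo_tool", "kwargs": {"targets": [{"dx":0,"dy":0,"dz":0,"spin":0,"grip":40},{"dx":0,"dy":0,"dz":0,"spin":0,"grip":30},{"dx":0,"dy":0,"dz":0,"spin":0,"grip":20},{"dx":0,"dy":0,"dz":0,"spin":0,"grip":15},{"dx":0,"dy":0,"dz":0,"spin":0,"grip":10},{"dx":0,"dy":0,"dz":0,"spin":0,"grip":5},{"dx":0,"dy":0,"dz":0,"spin":0,"grip":5},{"dx":0,"dy":0,"dz":0,"spin":0,"grip":5},{"dx":0,"dy":0,"dz":0,"spin":0,"grip":5},{"dx":0,"dy":0,"dz":0,"spin":0,"grip":5}], "squeeze": 15}}

```text
time_s: 4.62
tcp_pos: [0.4589, 0.1904, 0.0208]
eef_rot: [179.9, 0.1, -177.0]
contact_force: [-6.1, 8.0, 0.8]
gripper_width: 0.0112
```

```bash
python3 - <<'E'
import numpy as np
f=lambda t:np.array([.76*(1-np.cos(t)),-14.48*(1-np.cos(t)),14.5*np.sin(t)])
for c in range(5):
    b=f(np.radians(36*c)).round(2)
    print([dict(zip(('dx','dy','dz'),(f(np.radians(36*c+3.6*i))-b).round(2).tolist())) for i in range(1,11)])
E
```

```text
[{'dx': 0.0, 'dy': -0.03, 'dz': 0.91}, {'dx': 0.01, 'dy': -0.11, 'dz': 1.82}, {'dx': 0.01, 'dy': -0.26, 'dz': 2.72}, {'dx': 0.02, 'dy': -0.45, 'dz': 3.61}, {'dx': 0.04, 'dy': -0.71, 'dz': 4.48}, {'dx': 0.05, 'dy': -1.02, 'dz': 5.34}, {'dx': 0.07, 'dy': -1.38, 'dz': 6.17}, {'dx': 0.09, 'dy': -1.79, 'dz': 6.99}, {'dx': 0.12, 'dy': -2.25, 'dz': 7.77}, {'dx': 0.15, 'dy': -2.77, 'dz': 8.52}]
[{'dx': 0.02, 'dy': -0.55, 'dz': 0.72}, {'dx': 0.06, 'dy': -1.15, 'dz': 1.41}, {'dx': 0.09, 'dy': -1.8, 'dz': 2.05}, {'dx': 0.13, 'dy': -2.48, 'dz': 2.65}, {'dx': 0.16, 'dy': -3.2, 'dz': 3.21}, {'dx': 0.2, 'dy': -3.95, 'dz': 3.72}, {'dx': 0.24, 'dy': -4.73, 'dz': 4.19}, {'dx': 0.29, 'dy': -5.54, 'dz': 4.6}, {'dx': 0.33, 'dy': -6.38, 'dz': 4.96}, {'dx': 0.38, 'dy': -7.24, 'dz': 5.27}]
[{'dx': 0.04, 'dy': -0.87, 'dz': 0.25}, {'dx': 0.09, 'dy': -1.76, 'dz': 0.45}, {'dx': 0.13, 'dy': -2.66, 'dz': 0.6}, {'dx': 0.18, 'dy': -3.56, 'dz': 0.68}, {'dx': 0.23, 'dy': -4.47, 'dz': 0.71}, {'dx': 0.28, 'dy': -5.38, 'dz': 0.68}, {'dx': 0.33, 'dy': -6.28, 'dz': 0.6}, {'dx': 0.37, 'dy': -7.18, 'dz': 0.45}, {'dx': 0.42,
[... 162 characters left out ...]
: -2.51, 'dz': -1.08}, {'dx': 0.18, 'dy': -3.29, 'dz': -1.55}, {'dx': 0.22, 'dy': -4.04, 'dz': -2.06}, {'dx': 0.25, 'dy': -4.76, 'dz': -2.62}, {'dx': 0.29, 'dy': -5.44, 'dz': -3.22}, {'dx': 0.32, 'dy': -6.09, 'dz': -3.86}, {'dx': 0.36, 'dy': -6.69, 'dz': -4.55}, {'dx': 0.38, 'dy': -7.24, 'dz': -5.27}]
[{'dx': 0.03, 'dy': -0.52, 'dz': -0.75}, {'dx': 0.06, 'dy': -0.98, 'dz': -1.53}, {'dx': 0.08, 'dy': -1.39, 'dz': -2.35}, {'dx': 0.1, 'dy': -1.75, 'dz': -3.18}, {'dx': 0.11, 'dy': -2.06, 'dz': -4.04}, {'dx': 0.13, 'dy': -2.32, 'dz': -4.91}, {'dx': 0.14, 'dy': -2.51, 'dz': -5.8}, {'dx': 0.14, 'dy': -2.66, 'dz': -6.7}, {'dx': 0.15, 'dy': -2.74, 'dz': -7.61}, {'dx': 0.15, 'dy': -2.77, 'dz': -8.52}]
```

>>> {"fn": "servo_tool", "kwargs": {"targets": [{"dx":0,"dy":0,"dz":0.9,"spin":0,"grip":5},{"dx":0,"dy":-0.1,"dz":1.8,"spin":0,"grip":5},{"dx":0,"dy":-0.25,"dz":2.7,"spin":0,"grip":5},{"dx":0,"dy":-0.45,"dz":3.6,"spin":0,"grip":5},{"dx":0,"dy":-0.7,"dz":4.5,"spin":0,"grip":5},{"dx":0.05,"dy":-1.0,"dz":5.35,"spin":0,"grip":5},{"dx":0.05,"dy":-1.4,"dz":6.2,"spin":0,"grip":5},{"dx":0.1,"dy":-1.8,"dz":7.0,"spin":0,"grip":5},{"dx":0.1,"dy":-2.25,"dz":7.75,"spin":0,"grip":5},{"dx":0.15,"dy":-2.75,"dz":8.5,"spin":0,"grip":5}]}}

```text
time_s: 5.45
tcp_pos: [0.4603, 0.1644, 0.107]
eef_rot: [179.7, 0.1, -177.0]
contact_force: [-13.7, 17.5, 8.9]
gripper_width: 0.0117
```

>>> {"fn": "servo_tool", "kwargs": {"targets": [{"dx":-0.05,"dy":0.05,"dz":0,"spin":0,"grip":5},{"dx":-0.1,"dy":0.1,"dz":0,"spin":0,"grip":5},{"dx":-0.1,"dy":0.1,"dz":0,"spin":0,"grip":5},{"dx":-0.1,"dy":0.1,"dz":0,"spin":0,"grip":5},{"dx":-0.1,"dy":0.1,"dz":0,"spin":0,"grip":5},{"dx":-0.1,"dy":0.1,"dz":0,"spin":0,"grip":5},{"dx":-0.1,"dy":0.1,"dz":0,"spin":0,"grip":5},{"dx":-0.1,"dy":0.1,"dz":0,"spin":0,"grip":5},{"dx":-0.1,"dy":0.1,"dz":0,"spin":0,"grip":5},{"dx":-0.1,"dy":0.1,"dz":0,"spin":0,"grip":5}]}}

```text
time_s: 6.28
tcp_pos: [0.4602, 0.1647, 0.1067]
eef_rot: [179.8, 0.2, -177.0]
contact_force: [-3.8, 9.5, 5.3]
gripper_width: 0.0118
```

>>> {"fn": "servo_tool", "kwargs": {"targets": [{"dx":-0.05,"dy":-0.45,"dz":0.7,"spin":0,"grip":5},{"dx":0,"dy":-1.05,"dz":1.4,"spin":0,"grip":5},{"dx":0.05,"dy":-1.7,"dz":2.05,"spin":0,"grip":5},{"dx":0.1,"dy":-2.4,"dz":2.65,"spin":0,"grip":5},{"dx":0.1,"dy":-3.1,"dz":3.2,"spin":0,"grip":5},{"dx":0.15,"dy":-3.85,"dz":3.7,"spin":0,"grip":5},{"dx":0.2,"dy":-4.65,"dz":4.2,"spin":0,"grip":5},{"dx":0.25,"dy":-5.45,"dz":4.6,"spin":0,"grip":5},{"dx":0.3,"dy":-6.3,"dz":4.95,"spin":0,"grip":5},{"dx":0.33,"dy":-7.15,"dz":5.25,"spin":0,"grip":5}]}}

```text
time_s: 7.12
tcp_pos: [0.4641, 0.0919, 0.1602]
eef_rot: [179.8, 0.3, -177.0]
contact_force: [0.2, 4.2, 8.0]
gripper_width: 0.0116
```

>>> {"fn": "servo_tool", "kwargs": {"targets": [{"dx":0.05,"dy":-0.85,"dz":0.3,"spin":0,"grip":5},{"dx":0.1,"dy":-1.75,"dz":0.5,"spin":0,"grip":5},{"dx":0.15,"dy":-2.65,"dz":0.65,"spin":0,"grip":5},{"dx":0.2,"dy":-3.55,"dz":0.75,"spin":0,"grip":5},{"dx":0.25,"dy":-4.45,"dz":0.75,"spin":0,"grip":5},{"dx":0.3,"dy":-5.4,"dz":0.75,"spin":0,"grip":5},{"dx":0.35,"dy":-6.3,"dz":0.65,"spin":0,"grip":5},{"dx":0.35,"dy":-7.2,"dz":0.5,"spin":0,"grip":5},{"dx":0.4,"dy":-8.05,"dz":0.3,"spin":0,"grip":5},{"dx":0.45,"dy":-8.95,"dz":0.05,"spin":0,"grip":5}]}}

```text
time_s: 7.95
tcp_pos: [0.4672, 0.0001, 0.1582]
eef_rot: [-180.0, 0.0, -177.1]
contact_force: [5.7, 1.2, 0.1]
gripper_width: 0.0112
```

>>> {"fn": "servo_tool", "kwargs": {"targets": [{"dx":0.1,"dy":-0.85,"dz":-0.3,"spin":0,"grip":5},{"dx":0.15,"dy":-1.7,"dz":-0.65,"spin":0,"grip":5},{"dx":0.2,"dy":-2.5,"dz":-1.1,"spin":0,"grip":5},{"dx":0.25,"dy":-3.3,"dz":-1.55,"spin":0,"grip":5},{"dx":0.25,"dy":-4.05,"dz":-2.05,"spin":0,"grip":5},{"dx":0.3,"dy":-4.75,"dz":-2.6,"spin":0,"grip":5},{"dx":0.35,"dy":-5.45,"dz":-3.2,"spin":0,"grip":5},{"dx":0.35,"dy":-6.1,"dz":-3.85,"spin":0,"grip":5},{"dx":0.4,"dy":-6.7,"dz":-4.55,"spin":0,"grip":5},{"dx":0.43,"dy":-7.25,"dz":-5.25,"spin":0,"grip":5}]}}

```text
time_s: 8.78
tcp_pos: [0.4703, -0.0722, 0.105]
eef_rot: [-180.0, -0.1, -177.1]
contact_force: [-1.3, 0.2, 0.2]
gripper_width: 0.0111
```

>>> {"fn": "servo_tool", "kwargs": {"targets": [{"dx":0.05,"dy":-0.5,"dz":-0.75,"spin":0,"grip":5},{"dx":0.05,"dy":-1.0,"dz":-1.55,"spin":0,"grip":5},{"dx":0.1,"dy":-1.4,"dz":-2.35,"spin":0,"grip":5},{"dx":0.1,"dy":-1.75,"dz":-3.2,"spin":0,"grip":5},{"dx":0.1,"dy":-2.05,"dz":-4.05,"spin":0,"grip":5},{"dx":0.1,"dy":-2.3,"dz":-4.9,"spin":0,"grip":5},{"dx":0.15,"dy":-2.5,"dz":-5.8,"spin":0,"grip":5},{"dx":0.15,"dy":-2.65,"dz":-6.7,"spin":0,"grip":5},{"dx":0.15,"dy":-2.75,"dz":-7.5,"spin":0,"grip":5},{"dx":0.15,"dy":-2.75,"dz":-8.0,"spin":0,"grip":5}]}}

```text
time_s: 9.62
tcp_pos: [0.4722, -0.0991, 0.0248]
eef_rot: [-180.0, -0.1, -177.0]
contact_force: [-5.5, -1.2, -0.1]
gripper_width: 0.0117
```

>>> {"fn": "servo_tool", "kwargs": {"targets": [{"dx":0,"dy":0,"dz":-0.1,"spin":0,"grip":5},{"dx":0,"dy":0,"dz":-0.2,"spin":0,"grip":5},{"dx":0,"dy":0,"dz":-0.3,"spin":0,"grip":5},{"dx":0,"dy":0,"dz":-0.4,"spin":0,"grip":5},{"dx":0,"dy":0,"dz":-0.5,"spin":0,"grip":5},{"dx":0,"dy":0,"dz":-0.55,"spin":0,"grip":5},{"dx":0,"dy":0,"dz":-0.6,"spin":0,"grip":5},{"dx":0,"dy":0,"dz":-0.6,"spin":0,"grip":5},{"dx":0,"dy":0,"dz":-0.6,"spin":0,"grip":5},{"dx":0,"dy":0,"dz":-0.6,"spin":0,"grip":5}]}}

```text
time_s: 10.45
tcp_pos: [0.4724, -0.0992, 0.0208]
eef_rot: [-180.0, -0.0, -177.0]
contact_force: [-7.8, -1.4, 6.3]
gripper_width: 0.0111
```

>>> {"fn": "servo_tool", "kwargs": {"targets": [{"dx":0,"dy":0,"dz":-0.05,"spin":0,"grip":5},{"dx":0,"dy":0,"dz":-0.1,"spin":0,"grip":5},{"dx":0,"dy":0,"dz":-0.1,"spin":0,"grip":5},{"dx":0,"dy":0,"dz":-0.1,"spin":0,"grip":5},{"dx":0,"dy":0,"dz":-0.1,"spin":0,"grip":5},{"dx":0,"dy":0,"dz":-0.1,"spin":0,"grip":5},{"dx":0,"dy":0,"dz":-0.1,"spin":0,"grip":5},{"dx":0,"dy":0,"dz":-0.1,"spin":0,"grip":5},{"dx":0,"dy":0,"dz":-0.1,"spin":0,"grip":5},{"dx":0,"dy":0,"dz":-0.1,"spin":0,"grip":5}]}}

```text
time_s: 11.28
tcp_pos: [0.4725, -0.0992, 0.0205]
eef_rot: [-180.0, 0.0, -177.0]
contact_force: [-9.8, 0.6, 16.0]
gripper_width: 0.0114
```

>>> {"fn": "servo_tool", "kwargs": {"targets": [{"dx":0,"dy":0,"dz":0,"spin":0,"grip":20},{"dx":0,"dy":0,"dz":0,"spin":0,"grip":30},{"dx":0,"dy":0,"dz":0,"spin":0,"grip":40},{"dx":0,"dy":0,"dz":0,"spin":0,"grip":50},{"dx":0,"dy":0,"dz":0,"spin":0,"grip":55},{"dx":0,"dy":0,"dz":0,"spin":0,"grip":55},{"dx":0,"dy":0,"dz":0,"spin":0,"grip":55},{"dx":0,"dy":0,"dz":0,"spin":0,"grip":55},{"dx":0,"dy":0,"dz":0,"spin":0,"grip":55},{"dx":0,"dy":0,"dz":0,"spin":0,"grip":55}]}}

```text
time_s: 12.12
tcp_pos: [0.4727, -0.099, 0.019]
eef_rot: [-180.0, -0.0, -177.0]
contact_force: [-0.6, -0.7, 0.1]
gripper_width: 0.048
```

>>> {"fn": "servo_tool", "kwargs": {"targets": [{"dx":0,"dy":0,"dz":1,"spin":0,"grip":55},{"dx":0,"dy":0,"dz":2.5,"spin":0,"grip":55},{"dx":0,"dy":0,"dz":5,"spin":0,"grip":55},{"dx":0,"dy":0,"dz":7.5,"spin":0,"grip":55},{"dx":0,"dy":0,"dz":10,"spin":0,"grip":55},{"dx":0,"dy":0,"dz":12.5,"spin":0,"grip":55},{"dx":0,"dy":0,"dz":15,"spin":0,"grip":55},{"dx":0,"dy":-3,"dz":17,"spin":0,"grip":55},{"dx":0,"dy":-6.5,"dz":18,"spin":0,"grip":55},{"dx":0,"dy":-10,"dz":18,"spin":0,"grip":55}]}}

```text
time_s: 12.95
tcp_pos: [0.4743, -0.1999, 0.2024]
eef_rot: [-179.9, 0.3, -176.9]
contact_force: [1.4, 0.1, -0.4]
gripper_width: 0.0482
```

>>> {"fn": "servo_tool", "kwargs": {"targets": [{"dx":0,"dy":-3,"dz":0,"spin":0,"grip":55},{"dx":0,"dy":-6,"dz":0,"spin":0,"grip":55},{"dx":0,"dy":-9,"dz":0,"spin":0,"grip":55},{"dx":0,"dy":-12,"dz":0,"spin":0,"grip":55},{"dx":0,"dy":-14,"dz":0,"spin":0,"grip":55},{"dx":0,"dy":-15,"dz":0,"spin":0,"grip":55},{"dx":0,"dy":-15,"dz":0,"spin":0,"grip":55},{"dx":0,"dy":-15,"dz":0,"spin":0,"grip":55},{"dx":0,"dy":-15,"dz":0,"spin":0,"grip":55},{"dx":0,"dy":-15,"dz":0,"spin":0,"grip":55}]}}

```text
time_s: 13.78
tcp_pos: [0.4729, -0.348, 0.1993]
eef_rot: [180.0, 0.0, -177.0]
contact_force: [1.1, 0.2, -0.4]
gripper_width: 0.0483
```

```bash
python3 - <<'E'
from h import *
s=r.get_state();print(s['time_s'],s['tcp_pos'].round(3),s['contact_force'].round(1))
a=[r.capture('top'),r.capture('scene')];cv2.imwrite('pics/t2.png',a[0]);cv2.imwrite('pics/s2.png',a[1])
cv2.imwrite('pics/both2.png',np.hstack([a[0][80:400,180:580],a[1][120:440,150:550]]))
for c,im in zip(('top','scene'),a):
    m=yellow(im,(0,0,640,480));n,l,st,ct=cv2.connectedComponentsWithStats(m)
    for i in range(1,n):
        if st[i,4]>100:print(c,ct[i].round(1),st[i,4],ray(c,ct[i],.042).round(4))
E
```

```text
13.7833 [ 0.473 -0.348  0.199] [ 1.1  0.2 -0.4]
top [229.1 163.4] 468 [0.6753 0.1889 0.042 ]
top [457.6 322.2] 501 [ 0.4737 -0.099   0.042 ]
scene [215.4 182.5] 270 [ 0.4753 -0.0997  0.042 ]
scene [403.4 351.5] 501 [0.6771 0.1885 0.042 ]
```

View pics/both2.png

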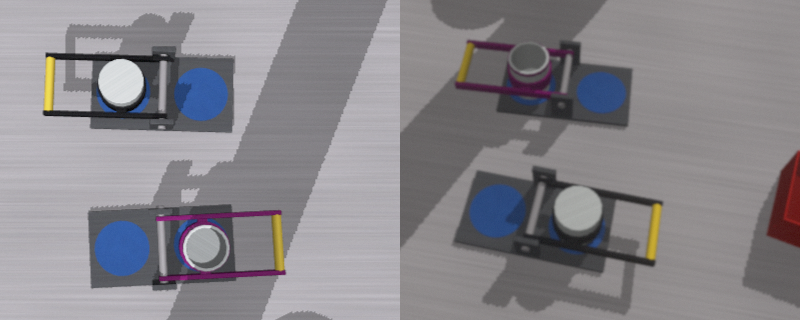

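The purple cup is on the far seat, mouth-up, with its bar at crop (280,243) in the top view. The two cameras agree to about 2 mm at a bar height of 40 mm. The black frame hasn't moved.

```bash
python3 -c "
from plant import r
print(r.close_job())"
```

```text
the job is handed in; nothing more can be done
None
```

I gripped the yellow bar of the purple frame and swung it over its axle at about 0.75 rad/s, well under the 2.5 rad/s limit. I set it down until the stop pushed back with about 16 N, let go, and moved the arm clear. I handed the job in at about 14 s of the 40 s allowed; it reported no verdict.

**Purple cup:** it sits mouth-up on the far seat. The two cameras put the bar at (0.474, -0.099) and (0.475, -0.100), where it should lie when fully home. They agree to about 2 mm.

**Black cup:** it still sits mouth-down, and its frame was not touched.

**Forces:** the first part of the swing pulled up to about 24 N at the wrist, because my axle estimate was about 2 mm off. I corrected for that mid-swing, and every reading I took stayed far below the 120 N wrist limit. No check failed.

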